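# Hold a long sample tube down in the reader

## Robot

A 6-joint arm with a two-finger parallel gripper is mounted at the origin on the work surface. World frame = base frame: x ahead of the robot, y to its left, z up, the work surface at z = 0. Lengths are in m, angles in rad, forces in N, time in s.
With the tool pointing down it reaches from about 0.3 to 0.95 m from the base axis. Payload 3.1 kg.
Tool frame: the origin (TCP) lies at the very end of the fingers, on their centre line; the grasp point (between the pads) lies 19 mm behind it (grip_depth is the distance from the TCP to the grasp point, in m); z points along the fingers, y is the line along which they close (so a half turn about z gives the same grasp; the last joint's range is limited). The gripper opens to 85 mm and grips with 20 to 120 N. Pads are 22 mm wide; open, the fingers measure 114 mm over their backs; the gripper's body (76 mm by 85 mm) begins 54 mm behind the grasp point. The pads swing forward as they close: fully open they stand 13 mm farther back than shut.
Start: joints at [1.114, 0.308, 1.634, -0, 1.2, -0.07], TCP at [0.236, 0.579, 0.231] pointing down, gripper open.
Joint ranges: [-3.06, 3.06], [-0.79, 1.96], [0.05, 2.63], [-1.19, 4.34], [0.05, 2.64], [-2.94, 2.94]. Speed limits (rad/s): [2.79, 2.79, 3.14, 3.14, 3.14, 3.14].

## Interface

Orientations are given as a rotation vector (axis times angle).
In Python, from workcell import get_state, get_image, camera_info, hand_in, grip_depth gives the robot as it stands.
- The arm moves only by the shell command python3 -m pendant 'ROWS' [OPENING] [FORCE]. ROWS is JSON, one flat list of numbers, 4 for each row, row after row: the shift along the tool's x, y, z in mm, then the turn about the tool's z in degrees. In form: [tx, ty, tz, twist, tx, ty, tz, twist, ...]. A call has 1 to 12 rows; each row shifts and turns the commanded pose from where the row before left it, along the tool's axes as they then stand; what a row does not reach is not made up. A row lasts 1/12 s, in which the tool goes at most 41.7 mm and 7.16 degrees, less where a joint would pass 70% of its speed; a pose out of reach is approached as far as the arm can. A call is refused whole if a number of a shift passes 41.7 or a number of a turn 7.16, either way. A call with a gripper value outside its range is refused whole. OPENING is the finger opening in mm, from 0 to 85.4, set as the call begins (- or left out, the last holds). The fingers move at their own pace and stop on an object; FORCE is the grip in N (left out, the last holds). Time passes only in rows, so rows that do not move let the fingers close. It gives the time, the measured TCP pose, the force, the opening and the grip force at its end, in the units of the state.
- get_state(): the state, without advancing time (a new reading comes with each control period).
- get_image(name): name is "scene" or "side" or "wrist"; returns (picture, depth): 420x560x3 uint8, red, green, blue; 420x560 float32, m along the optical axis (not along the pixel's ray), 0 where there is no reading.
- camera_info(name): a dict with "camera_matrix" (3x3 intrinsics, pixels), "position" and "orientation" of the camera in the world. Camera axes: x right, y up, looking along -z (the intrinsics and any distortion apply to the point x, -y, -z); pixel columns grow to the right and rows downward; lengths in m; the calibration is good to about 2 mm. A picture is of the moment at which its call begins: read the wrist's pose just before it. camera_info takes no time and is no camera call; for the wrist camera it gives the pose at the moment of the call.
- hand_in(): hands the job in; it is judged then, once.
The state is a dict: "time_s": time; "joints": joint angles; "dq": joint speeds; "effort": joint torques, N m; "eef_pos": TCP position; "tool_rot": TCP orientation; "ft_force": force on the tool from outside, world axes, zero at the start; "moment": the same for the moment, N m; "gripper_width": finger opening in m; "gripper_force": force on a finger pad.
Only numpy, scipy, OpenCV 4.12 (cv2) and the standard library are available. Lean on these libraries where they do the work, as an engineer would, in place of code of your own. Each camera call takes 0.05 s, during which the arm holds its last target. There are 200 camera calls.

## Task

Take the one long sample tube out of the rack, stand it in the well of the tube reader, and press it down against the sprung plunger until its foot is home on the hard stop. Keep it pressed there, firmly but without forcing it: the program finishes while the gripper is still holding the tube down, nothing is let go. Leave the short tubes in the rack and the other things on the bench where they are.

Things in the scene. Friction and masses are not known exactly. Their poses are not given: they have to be found in the camera images.
- long_tube: The long sample tube: a round, flat-footed glass tube 16 mm in diameter with a grey cap 18 mm in diameter on its top 22 mm; 108 mm tall overall, 20 to 40 g. Origin: centre of its foot; z runs up along the tube to the cap. It stands in one of the rack's holes, no matter which; it rises 28 mm above the others. It starts with its foot about 6 mm above the bench.
- cap_top (a point): Centre of the top of the long tube's cap, 108 mm above its foot.
- rack: Fixed blue test-tube rack with white ends, 116 mm (x) by 216 mm (y); origin: centre of its underside, z up. Upper deck at 58 mm above the bench, white ends 66 mm; tubes stand on its floor board, 6 mm high. 2 rows (x = -25, +25 mm) of 4 round holes (y = -75, -25, 25, 75 mm), 50 mm apart, 19 mm wide; some are empty.
- reader: Fixed white bench-top tube reader, 180 mm (x) by 150 mm (y) by 80 mm tall with a flat top, a dark display and three keys (to 83 mm) behind the well. Origin: centre of its underside, z up; the well is at x = -45 mm, y = 0.
- well_mouth (a point): Centre of the mouth of the reader's well, a round hole with a dark rim in the top face, 80 mm above the bench; 20 mm wide with straight upright walls. The sprung plunger's tip waits 20 mm below the mouth; a fixed steel shoulder, the hard stop for the tube's foot, lies 32 mm below the mouth.
- plunger (a joint): Sprung plunger, a steel pin 9 mm in diameter in the middle of the well; 0 = up, grows in m as it is pressed down. The tube's foot meets the shoulder at about 0.012. The spring pushes back with about 3 N at first touch and about 8.5 N at the shoulder (450 N/m), and lifts the tube again when it is let go. Beyond that the force on the shoulder rises steeply; 40 N on it is forcing it.
- stop: The hard stop: fixed steel shoulder ring round the plunger inside the well, 12 mm tall, 20 mm outside and 12 mm inside diameter; origin: centre of its underside, its top 12 mm above the origin.
- vial: Small closed jar, 28 mm in diameter, 50 mm tall, between rack and reader; loose, to be left alone. Origin: centre of its underside.
- reagent: Amber bottle, 64 mm in diameter, 150 mm tall, beyond the work; loose, to be left alone. Origin: centre of its underside.
- tip_box: Clear tip box 82 x 122 x 57 mm, beyond the work; loose, to be left alone. Origin: centre of its underside.
- beaker: Glass cup, 70 mm in diameter, 90 mm tall, beyond the work; loose, to be left alone. Origin: centre of its underside.
- short_tube0: A short tube in the rack, 16 mm in diameter, 80 mm tall with the same grey 18 mm cap; to be left alone. Origin: centre of its foot.
- short_tube1: A short tube in the rack, 16 mm in diameter, 80 mm tall with the same grey 18 mm cap; to be left alone. Origin: centre of its foot.
- short_tube2: A short tube in the rack, 16 mm in diameter, 80 mm tall with the same grey 18 mm cap; to be left alone. Origin: centre of its foot.
- short_tube3: A short tube in the rack, 16 mm in diameter, 80 mm tall with the same grey 18 mm cap; to be left alone. Origin: centre of its foot.
Mind the look-alikes: they are no part of the job. What is shaped like the reader but yellow is not meant.

How it is judged:
On the way, in this order (a step that is already met when the one before it is completed fails the run):
1. the long tube is lifted clear of the rack (z of long_tube in the frame of rack above 0.062 m), for 0.1 s.
2. the long tube's foot is inside the reader's well (horizontal distance between long_tube and well_mouth below 0.005 m and angle between long_tube's own z axis and vertical below 0.15 rad and z of long_tube in the frame of well_mouth below -0.008 m), for 0.1 s.
At the end, for the whole second after the job is handed in: The long tube stands in the well within 5 mm of its centre and 0.15 rad of upright, the plunger is down at least 10.5 mm, the tube's foot bears on the hard stop with more than 1 N, at rest, while the gripper still holds it; no other tube or loose thing has moved more than 30 mm (horizontal distance between long_tube and well_mouth below 0.005 m and angle between long_tube's own z axis and vertical below 0.15 rad and value of joint plunger above 0.0105 m and contact force between long_tube and stop above 1 N and contact force between the fingers and long_tube above 1 N and linear speed of long_tube below 0.01 m/s and distance of each of short_tube0, short_tube1, short_tube2, short_tube3, vial, reagent, tip_box, beaker from where it was at the start of the episode below 0.03 m); the arm keeps its last pose, push and grip.
It fails at once if the tube is forced: more than 40 N on the hard stop (contact force between long_tube and stop above 40 N).
It fails at once if a short tube or another loose thing on the bench is moved more than 30 mm (distance of any of short_tube0, short_tube1, short_tube2, short_tube3, vial, reagent, tip_box, beaker from where it was at the start of the episode above 0.03 m).
It also fails if it takes over 46 s, if anything falls off the work surface, if the arm or the gripper's body presses on something with over 40 N, if the wrist force passes 120 N, or if a joint passes its speed limit or range.

## Working session

There is one attempt and no reset: what is moved stays moved. The work goes in short steps, Python scripts to look and compute and a shell command to move; the robot and the scene stay as the last step left them, time stands still between calls to the robot, and variables do not carry over. Pictures are saved under pics/ and viewed, at most 10 in all, crops included, and the job is handed in when it is done.

```bash
mkdir -p pics; cat > h.py <<'E'
import numpy as np, cv2
from workcell import get_state,get_image,camera_info,grip_depth
from scipy.spatial.transform import Rotation as R
def rot(o):
    o=np.array(o,float)
    return o if o.shape==(3,3) else (R.from_rotvec(o).as_matrix() if o.size==3 else R.from_quat(o).as_matrix())
def ray(ci,u,v):
    p=cv2.undistortPoints(np.array([[[u,v]]],float),np.array(ci['camera_matrix']),np.array(ci.get('distortion',np.zeros(5)),float))[0,0]
    return np.array(ci['position']),rot(ci['orientation'])@np.array([p[0],-p[1],-1])
def onplane(ci,u,v,z):
    o,d=ray(ci,u,v); return o+d*(z-o[2])/d[2]
def pts(ci,dep):
    h,w=dep.shape; u,v=np.meshgrid(np.arange(w),np.arange(h))
    K=np.array(ci['camera_matrix'])
    p=cv2.undistortPoints(np.stack([u,v],-1).reshape(-1,1,2).astype(float),K,np.array(ci.get('distortion',np.zeros(5)),float)).reshape(h,w,2)
    c=np.stack([p[...,0]*dep,-p[...,1]*dep,-dep],-1)
    return c@rot(ci['orientation']).T+np.array(ci['position'])
E
python3 - <<'E'
from h import *
print(get_state(),grip_depth)
for n in("scene","side"):
    ci=camera_info(n);print(n,ci)
    im,d=get_image(n);np.savez(n,im=im,d=d);cv2.imwrite(f'pics/{n}0.png',im[...,::-1])
E
```

```text
{'time_s': 0.0, 'joints': array([ 1.11429928e+00,  3.09010085e-01,  1.63517593e+00,  1.41922528e-06,
        1.19967908e+00, -6.96563930e-02]), 'dq': array([ 0.00168682,  0.00107172,  0.00059058,  0.0014276 , -0.00192632,
        0.00090142]), 'effort': array([-1.08743057e-03, -4.15241504e+01, -2.76669770e+01, -1.16364308e-04,
        1.01397987e-02,  2.45859972e-06]), 'eef_pos': array([0.23543244, 0.57808821, 0.23004895]), 'tool_rot': array([-0.60375273, -3.08242671,  0.00344555]), 'ft_force': array([-0.73651072, -1.01270966,  0.22540407]), 'moment': array([-0.03107667, -0.00185476, -0.01641893]), 'gripper_force': 0.0, 'gripper_width': 0.08569737398305258} 0.0187
scene {'camera_matrix': array([[441.97233083,   0.        , 279.87255273],
       [  0.        , 441.97233083, 211.79928042],
       [  0.        ,   0.        ,   1.        ]]), 'position': array([1.29825328, 0.48752026, 0.74408831]), 'orientation': array([0.58625796, 1.00369305, 1.91927607])}
side {'camera_matrix': array([[461.94506146,   0.        , 277.68751532],
       [  0.        , 461.94506146, 212.79799191],
       [  0.        ,   0.        ,   1.        ]]), 'position': array([0.28328488, 0.90827708, 0.7654822 ]), 'orientation': array([ 0.14945839, -1.30199749, -2.59605839])}
```

View pics/scene0.png

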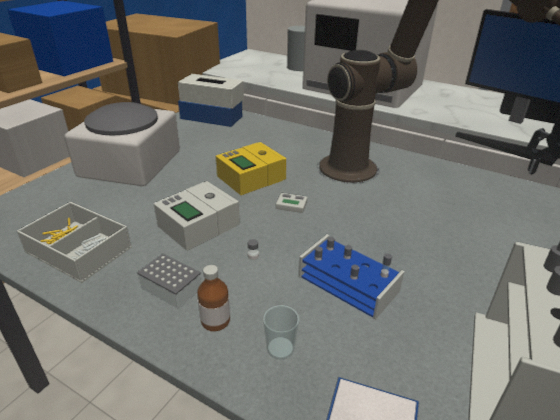

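View pics/side0.png

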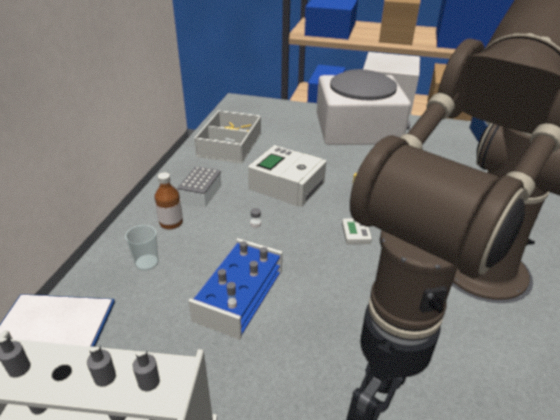

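The scene picture shows the blue rack around (350,272), with a tall tube whose cap is near (387,260). The white reader is at (198,213) with its well near (210,196), and the vial is at (253,248). In the side picture the tall tube's cap is near (231,288) and the reader's well near (301,167).

```bash
python3 - <<'E'
from h import *
for n,reg,wr in(("scene",(300,400,235,310),(195,225,185,205)),("side",(190,285,238,335),(290,315,158,178))):
    z=np.load(n+'.npz');im,d=z['im'],z['d'];ci=camera_info(n);P=pts(ci,d)
    x0,x1,y0,y1=reg
    Q=P[y0:y1,x0:x1].reshape(-1,3);C=im[y0:y1,x0:x1].reshape(-1,3).astype(int)
    g=(np.ptp(C,axis=1)<25)&(C.max(1)<150)
    for lo,hi in((.1,.13),(.078,.095)):
        m=np.zeros((y1-y0,x1-x0),np.uint8);m.reshape(-1)[(Q[:,2]>lo)&(Q[:,2]<hi)&g]=1
        k,l,s,c=cv2.connectedComponentsWithStats(m)
        for i in range(1,k):
            if s[i,4]>8:
                q=Q[l.reshape(-1)==i];print(n,lo,s[i,4],c[i]+[x0,y0],q.mean(0).round(4),q.min(0).round(3),q.max(0).round(3))
    x0,x1,y0,y1=wr
    m=((im[y0:y1,x0:x1].max(2)<115)).astype(np.uint8)
    k,l,s,c=cv2.connectedComponentsWithStats(m)
    for i in range(1,k):
        if s[i,4]>8:
            u,v=c[i]+[x0,y0];print(n,'dark',s[i],(u,v),onplane(ci,u,v,.08).round(4))
    # reader top face
    w=(abs(P[...,2]-.08)<.006)&(im.min(2)>120)
    k,l,s,c=cv2.connectedComponentsWithStats(w.astype(np.uint8))
    for i in np.argsort(-s[1:,4])[:3]+1:
        q=P[l==i][:,:2];print(n,'top',s[i,4],c[i],cv2.minAreaRect((q*1000).astype(np.float32)),P[l==i][:,2].mean())
    b=cv2.resize(np.hstack([cv2.resize(im[wr[2]-25:wr[3]+25,wr[0]-35:wr[1]+35],(400,300)),cv2.resize(im[reg[2]:reg[3],reg[0]:reg[1]],(400,300))]),(800,300))
    cv2.imwrite(f'pics/{n}c.png',b[...,::-1])
E
python3 -c "
import cv2,numpy as np
cv2.imwrite('pics/c.png',np.vstack([cv2.imread('pics/%sc.png'%n) for n in('scene','side')]))"
```

```text
scene 0.1 76 [386.77631579 257.72368421] [0.5277 0.3131 0.1105] [0.513 0.304 0.1  ] [0.535 0.321 0.118]
scene 0.078 40 [330.15  239.325] [0.5034 0.1651 0.0852] [0.491 0.155 0.079] [0.512 0.173 0.089]
scene 0.078 43 [318.13953488 249.53488372] [0.5535 0.1578 0.085 ] [0.545 0.148 0.078] [0.56  0.166 0.089]
scene 0.078 45 [347.75555556 248.02222222] [0.5114 0.215  0.0849] [0.501 0.205 0.078] [0.519 0.223 0.089]
scene 0.078 45 [354.77777778 268.26666667] [0.5692 0.2572 0.0847] [0.56  0.249 0.078] [0.578 0.263 0.089]
scene dark [10  8 10  6 27] (np.float64(210.03703703703704), np.float64(195.59259259259258)) [ 0.4942 -0.2103  0.08  ]
scene top 1575 [197.48380952 201.80063492] ((540.3956909179688, -222.34127807617188), (157.68077087402344, 180.53700256347656), 74.23019409179688) 0.08113036298224673
scene top 44 [276.27272727 310.38636364] ((764.8975830078125, 169.51942443847656), (5.891056537628174, 25.381267547607422), 46.800899505615234) 0.07964702854685304
scene top 29 [439.55172414  35.27586207] ((-1854.43603515625, -160.117431640625), (45.71120071411133, 96.50936889648438), 10.3158073
[... 341 characters left out ...]
]
side 0.078 39 [253.15384615 264.74358974] [0.5077 0.219  0.0844] [0.501 0.21  0.079] [0.515 0.225 0.089]
side 0.078 36 [221.44444444 272.83333333] [0.5644 0.2601 0.0844] [0.559 0.252 0.08 ] [0.571 0.266 0.087]
side top 1509 [290.04042412 164.72630881] ((539.7471923828125, -223.18873596191406), (159.07147216796875, 181.5472869873047), 74.18634033203125) 0.0797584678696357
side top 503 [81.1332008  64.27236581] ((1579.283203125, -993.4818115234375), (21.57770538330078, 1380.2193603515625), 0.15652714669704437) 0.07993726147333548
side top 265 [364.43018868 124.48679245] ((346.7690734863281, -534.7976684570312), (265.32110595703125, 16.895442962646484), 16.475980758666992) 0.08002094557201839
```

View pics/c.png

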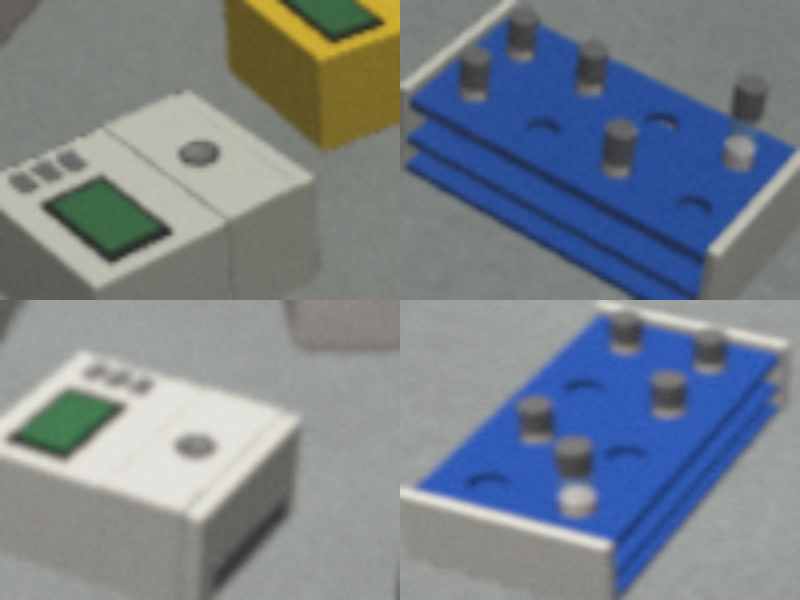

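The crop confirms the tube standing alone at one end of the rack is the tall one. The well ring centre is at about (209.8,195.7) in the scene view and (301.3,167.1) in the side view.

```bash
python3 - <<'E'
from h import *
for n,reg,w in(("scene",(375,400,240,310),(209.75,195.7)),("side",(220,245,270,300),(301.3,167.1))):
    z=np.load(n+'.npz');im,d=z['im'],z['d'];ci=camera_info(n);P=pts(ci,d)
    x0,x1,y0,y1=reg;S=P[y0:y1,x0:x1]
    m=S[...,2]>.1115;v,u=np.nonzero(m);q=S[m]
    print(n,m.sum(),q.mean(0).round(4),onplane(ci,u.mean()+x0,v.mean()+y0,.114).round(4),'well',onplane(ci,*w,.08).round(4))
s=get_state();M=rot(s['tool_rot']);print(M.round(3));
T=np.array([.5235,.3155]);print(M[:2,:2].T@(T-s['eef_pos'][:2]),camera_info('wrist'))
E
```

```text
scene 50 [0.6493 0.3408 0.2151] [0.5349 0.317  0.114 ] well [ 0.4951 -0.2107  0.08  ]
side 56 [0.5113 0.3466 0.1483] [0.5242 0.315  0.114 ] well [ 0.4952 -0.2089  0.08  ]
[[-0.926  0.377 -0.001]
 [ 0.377  0.926 -0.002]
 [ 0.    -0.002 -1.   ]]
[-0.3658415  -0.13457817] {'camera_matrix': array([[323.06600034,   0.        , 279.22376633],
       [  0.        , 323.06600034, 210.5958786 ],
       [  0.        ,   0.        ,   1.        ]]), 'position': array([0.16752527, 0.60639005, 0.37224953]), 'orientation': array([-0.2595961 , -0.17225747,  1.17592207])}
```

```bash
python3 -m pendant '[-36.6,-13.4,0,0,-36.6,-13.4,0,0,-36.6,-13.4,0,0,-36.6,-13.4,0,0,-36.6,-13.4,0,0,-36.6,-13.4,0,0,-36.6,-13.4,0,0,-36.6,-13.4,0,0,-36.6,-13.4,0,0,-36.6,-13.4,0,0,0,0,0,0,0,0,0,0]' 85 
python3 - <<'E'
from h import *
s=get_state();ci=camera_info('wrist');im,d=get_image('wrist')
cv2.imwrite('pics/w1.png',im[...,::-1])
P=pts(ci,d);print(s['eef_pos'],rot(ci['orientation']).round(3),ci['position'])
m=((P[...,2]>.106)&(P[...,2]<.122)).astype(np.uint8)
k,l,st,c=cv2.connectedComponentsWithStats(m)
for i in range(1,k):
    if st[i,4]>30: print(st[i],c[i],P[l==i].mean(0).round(4),onplane(ci,*c[i],.114).round(4))
E
```

```text
time_s: 1.1
eef_pos: [0.5253, 0.3148, 0.2306]
tool_rot: [-0.61, -3.081, 0.001]
ft_force: [-0.5, 0.8, -0.3]
gripper_width: 0.085
gripper_force: 0.0
[0.52533651 0.31476203 0.23059721] [[ 0.381 -0.885 -0.267]
 [ 0.925  0.364  0.11 ]
 [-0.001 -0.289  0.957]] [0.45753335 0.34308071 0.37275419]
[536  25  24  25 302] [547.26490066  39.22516556] [0.4839 0.5412 0.1138] [0.4838 0.5411 0.114 ]
[268 193  22  22 367] [278.33242507 203.67029973] [0.5241 0.3147 0.113 ] [0.5238 0.3149 0.114 ]
```

View pics/w1.png

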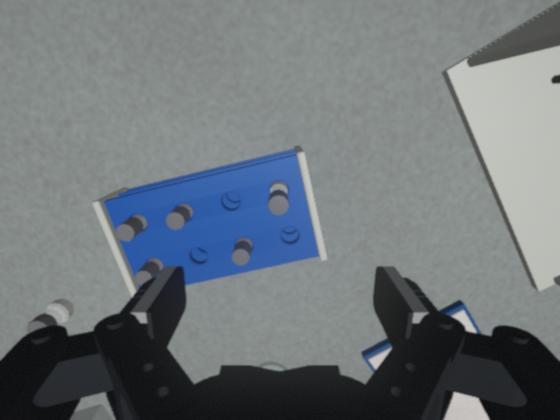

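The wrist view shows the long tube's cap at (278,204), nearly under the gripper, with the neighbouring holes either empty or far enough away. I'll descend and grip.

```bash
python3 -m pendant '[1.4,-0.5,30,0,0,0,30,0,0,0,30,0,0,0,25,0,0,0,20,0,0,0,12,0,0,0,0,0,0,0,0,0]' 85
python3 -m pendant '[0,0,0,0,0,0,0,0,0,0,0,0,0,0,0,0,0,0,0,0,0,0,0,0,0,0,0,0,0,0,0,0,0,0,0,0,0,0,0,0]' 0 60
```

```text
time_s: 1.82
eef_pos: [0.5217, 0.3175, 0.084]
tool_rot: [-0.601, -3.082, 0.001]
ft_force: [0.1, 0.3, 0.6]
gripper_width: 0.0849
gripper_force: 0.0
time_s: 2.65
eef_pos: [0.5232, 0.3167, 0.085]
tool_rot: [0.604, 3.082, 0.0]
ft_force: [-0.3, -1.8, 4.9]
gripper_width: 0.016
gripper_force: 58.4
```

```bash
python3 -m pendant '[0,0,-8,0,0,0,-20,0,0,0,-25,0,0,0,-25,0,0,0,-25,0,0,0,-12,0,0,0,0,0,0,0,0,0]'
python3 - <<'E'
from h import *
s=get_state();M=rot(s['tool_rot']);print(M.round(4),s['joints'].round(2),s['eef_pos'])
print(M.T@(np.array([.4955,-.210,s['eef_pos'][2]])-s['eef_pos'])*1000)
E
```

```text
time_s: 3.32
eef_pos: [0.5227, 0.3168, 0.1993]
tool_rot: [0.604, 3.082, 0.001]
ft_force: [-0.6, -0.4, -0.3]
gripper_width: 0.0162
gripper_force: 58.7
[[-9.261e-01  3.772e-01  7.000e-04]
 [ 3.772e-01  9.261e-01  5.000e-04]
 [-4.000e-04  7.000e-04 -1.000e+00]] [ 0.47  0.31  1.7   0.    1.13 -0.71] [0.5227467  0.31681643 0.19933289]
[-1.73487676e+02 -4.98176561e+02 -2.74821867e-01]
```

```bash
python3 -m pendant '[-9.6,-27.7,0,0,-9.6,-27.7,0,0,-9.6,-27.7,0,0,-9.6,-27.7,0,0,-9.6,-27.7,0,0,-9.6,-27.7,0,0,-9.6,-27.7,0,0,-9.6,-27.7,0,0,-9.6,-27.7,0,0,-9.6,-27.7,0,0,-9.6,-27.7,0,0,-9.6,-27.7,0,0]'
python3 -m pendant '[-9.6,-27.7,0,0,-9.6,-27.7,0,0,-9.6,-27.7,0,0,-9.6,-27.7,0,0,-9.6,-27.7,0,0,-9.6,-27.7,0,0,0,0,0,0,0,0,0,0,0,0,0,0,0,0,0,0]'
python3 - <<'E'
from h import *
print(get_state()['eef_pos'])
for n in("scene","side","wrist"):
    ci=camera_info(n);im,d=get_image(n);np.savez(n+'2',im=im,d=d);cv2.imwrite(f'pics/{n}2.png',im[...,::-1])
def cr(n,x0,x1,y0,y1): return cv2.resize(cv2.imread(f'pics/{n}2.png')[y0:y1,x0:x1],(400,300),interpolation=cv2.INTER_CUBIC)
w=cv2.resize(cv2.imread('pics/wrist2.png'),(800,600))
cv2.imwrite('pics/c2.png',np.vstack([np.hstack([cr('scene',165,265,140,215),cr('side',255,355,110,185)]),cv2.resize(w,(800,600))[0:300]]))
E
```

```text
time_s: 4.32
eef_pos: [0.5019, -0.0356, 0.1966]
tool_rot: [-0.603, -3.078, 0.0]
ft_force: [0.3, 0.1, 0.3]
gripper_width: 0.0163
gripper_force: 58.7
time_s: 5.15
eef_pos: [0.4938, -0.2088, 0.1979]
tool_rot: [-0.602, -3.081, -0.002]
ft_force: [-0.0, -1.4, 0.6]
gripper_width: 0.0161
gripper_force: 58.7
[ 0.4938378  -0.20882797  0.19785627]
```

View pics/c2.png

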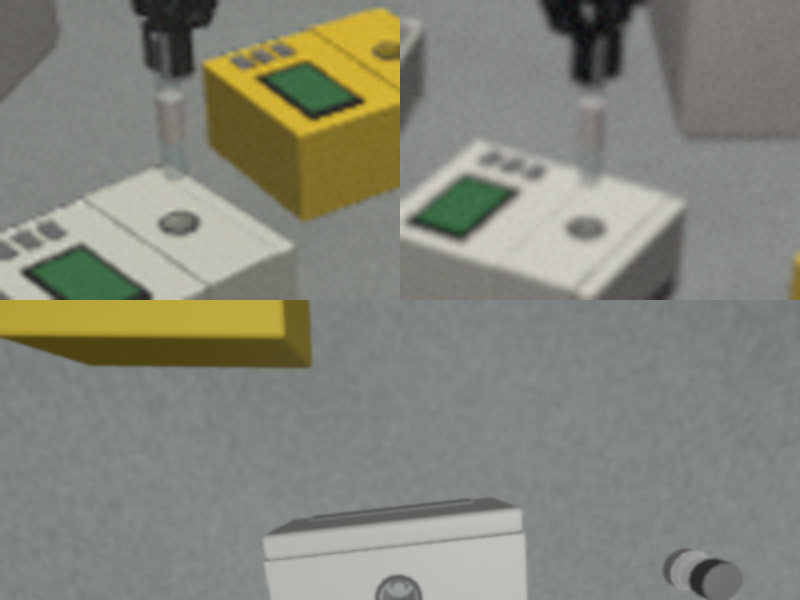

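The scene and side crops show the tube hanging above the white reader, with the well just below it at crop (180,223) and (586,228). The wrist view has the well ring near (279,209) in full-frame pixels. I'll enlarge that region.

```bash
python3 - <<'E'
from h import *
im=cv2.imread('pics/wrist2.png')[180:270,220:340]
cv2.imwrite('pics/c3.png',cv2.resize(im,(800,600),interpolation=cv2.INTER_CUBIC))
E
```

```text
(no output)
```

View pics/c3.png

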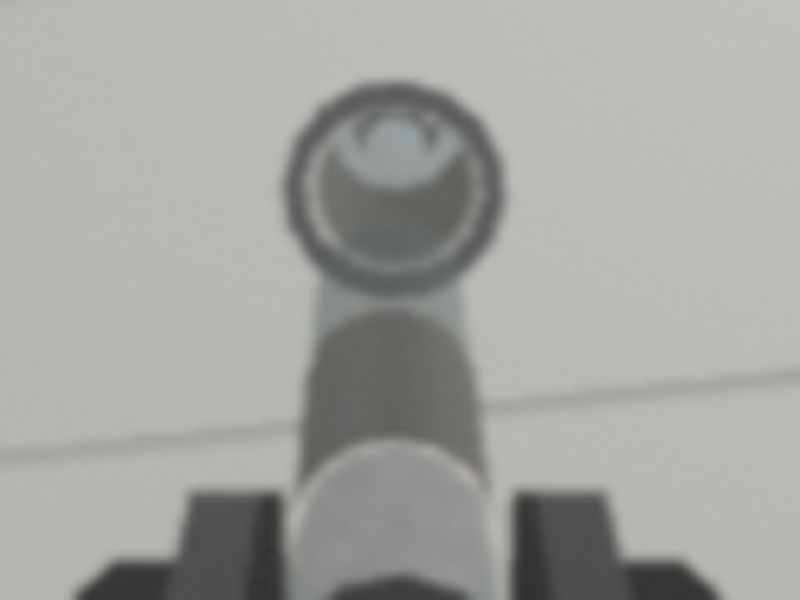

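The enlarged crop shows the well ring centred at crop (395,188), which is pixel (279.2,208.2), in line with the tube's axis.

```bash
python3 - <<'E'
from h import *
s=get_state();M=rot(s['tool_rot']);print(s['eef_pos'],M[:,2].round(4))
ci=camera_info('wrist');W=onplane(ci,279.25,208.2,.08);print('well wrist',W)
for n,w,f in(("scene",(165+180/4,140+222.5/4),(165+174/4,140+171/4)),("side",(255+186/4,110+228/4),(255+191/4,110+177/4))):
    ci=camera_info(n);print(n,'well',onplane(ci,*w,.08).round(4),'foot',onplane(ci,*f,.119).round(4))
print(M.T@(W-s['eef_pos'])*1000)
E
```

```text
[ 0.4945908  -0.20901365  0.19888987] [-7.e-04  5.e-04 -1.e+00]
well wrist [ 0.49769477 -0.20986667  0.08      ]
scene well [ 0.4944 -0.2103  0.08  ] foot [ 0.4912 -0.2143  0.119 ]
side well [ 0.4947 -0.2096  0.08  ] foot [ 0.494  -0.2145  0.119 ]
[ -3.29384254   0.34554248 118.88731788]
```

```bash
python3 -m pendant '[0,0,12,0,0,0,12,0,0,0,7,0,0,0,0,0,0,0,0,0,0,0,0,0]'
python3 - <<'E'
from h import *
print(get_state()['eef_pos'])
for n in("scene","side","wrist"):
    ci=camera_info(n);im,d=get_image(n);np.savez(n+'3',im=im,d=d);cv2.imwrite(f'pics/{n}3.png',im[...,::-1])
def cr(n,x0,y0): return cv2.resize(cv2.imread(f'pics/{n}3.png')[y0:y0+45,x0:x0+60],(400,300),interpolation=cv2.INTER_CUBIC)
w=cv2.resize(cv2.imread('pics/wrist3.png')[180:225,220:340],(800,300),interpolation=cv2.INTER_CUBIC)
cv2.imwrite('pics/c4.png',np.vstack([np.hstack([cr('scene',180,165),cr('side',272,135)]),w]))
E
```

```text
time_s: 5.8
eef_pos: [0.4947, -0.2102, 0.1681]
tool_rot: [-0.604, -3.083, -0.0]
ft_force: [-0.1, 0.4, -1.1]
gripper_width: 0.0162
gripper_force: 58.7
[ 0.49471372 -0.2102456   0.16809448]
```

View pics/c4.png

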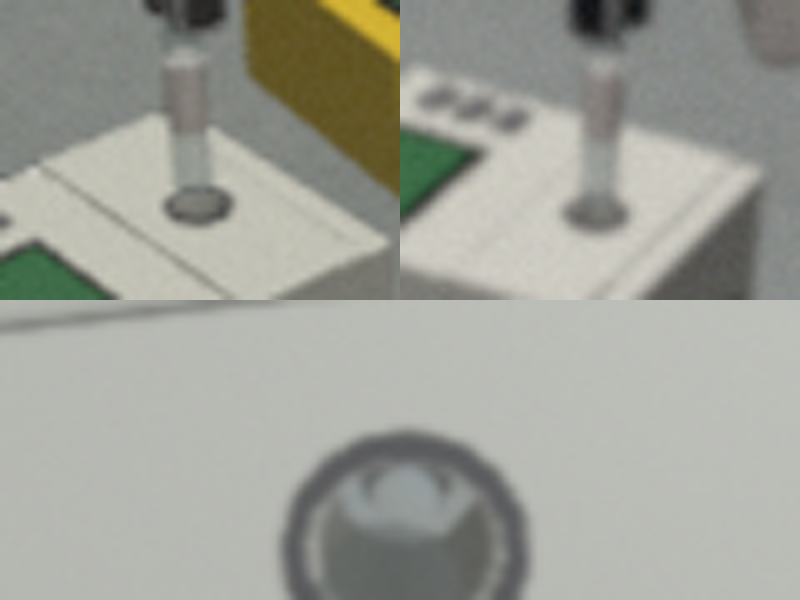

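The scene and side crops show the foot just above the ring. In the scene view the ring centre is at (198,206) and the tube axis meets it at about x=194. In the side view the ring is at (595,214) and the axis at about 596. The wrist view has the ring at (405,550).

```bash
python3 - <<'E'
from h import *
def proj(ci,p):
    c=rot(ci['orientation']).T@(np.array(p)-np.array(ci['position']));K=np.array(ci['camera_matrix'])
    return np.array([K[0,0]*c[0]/-c[2]+K[0,2],K[1,1]*-c[1]/-c[2]+K[1,2]])
s=get_state();e=s['eef_pos']
for n,o in(("scene",(180,165)),("side",(272,135))):
    ci=camera_info(n);d=np.load(n+'3.npz');im=d['im'].astype(float)
    for z in(.14,.12,.105,.095,.089,.08): print(n,z,((proj(ci,[e[0],e[1],z])-o)*6.667).round(1))
    for ax in np.eye(3)[:2]: print('per mm',((proj(ci,e*[1,1,0]+[0,0,.08]+ax*.001)-proj(ci,e*[1,1,0]+[0,0,.08]))*6.667).round(2))
    g=im.mean(2)
    for r in range(10,28): print(o[1]+r,g[o[1]+r,o[0]+20:o[0]+40].round().astype(int))
print('w',onplane(camera_info('wrist'),280.75,217.5,.08))
E
```

```text
scene 0.14 [187.2  80.6]
scene 0.12 [191.  122.8]
scene 0.105 [193.8 153.9]
scene 0.095 [195.7 174.4]
scene 0.089 [196.8 186.7]
scene 0.08 [198.4 204.8]
per mm [-1.49  1.08]
per mm [1.89 0.67]
175 [134 132 132 134 121 127 132 133 139 129 122 126 132 128 133 131 122  90
  73  74]
176 [129 130 133 130 116 112 119 124 129 124 114 126 133 131 129 130 126 103
  78  71]
177 [135 131 132 131 119 115 118 123 129 125 118 126 131 127 131 130 132 124
 103  80]
178 [132 134 133 133 121 112 119 123 126 125 117 128 131 129 133 129 131 132
 124 104]
179 [132 135 133 132 118 112 115 126 129 126 118 126 129 128 130 129 132 131
 130 125]
180 [131 132 132 133 119 112 116 125 128 124 118 123 133 130 131 132 132 130
 130 129]
181 [133 129 129 131 113 106 113 123 128 127 118 125 133 134 131 131 133 129
 130 131]
182 [137 148 170 167 150 125 114 122 128 124 120 128 135 133 132 129 130 130
 129 132]
183 [167 181 188 188 178 139 114 121 124 124 120 126 131 131 131 128 125 128
 126 130]
184 [185 191 192 189 189 147 115 122 123 125 126 165 163 136 129 129 131 129
 129 134]
185 [189 188 192 189 190 161 136 135 
[... 1753 characters left out ...]
3 143 131 129 125 141 176 195 190 187 180
 177 168]
156 [199 202 202 201 201 200 188 165 148 144 138 138 153 186 197 197 197 194
 193 189]
157 [200 201 199 200 202 198 191 170 154 149 150 146 160 186 196 201 203 201
 198 201]
158 [200 200 200 199 199 196 186 169 156 155 154 152 161 190 197 197 198 200
 199 197]
159 [199 200 201 202 198 191 188 170 158 155 152 148 167 189 196 203 199 201
 204 201]
160 [199 197 199 195 195 196 190 171 159 154 152 152 169 189 197 199 199 199
 201 199]
161 [199 196 196 195 194 195 187 171 161 156 157 151 169 186 198 198 200 200
 201 201]
162 [196 194 192 198 197 196 184 165 159 153 151 154 172 188 199 202 200 200
 201 199]
w [ 0.49735756 -0.20984938  0.08      ]
```

```bash
python3 -m pendant '[-0.3,2,0,0,0,0,0,0,0,0,3,0,0,0,3,0,0,0,3,0,0,0,2,0,0,0,2,0,0,0,0,0,0,0,0,0]'; python3 -c "
from workcell import get_state as g;s=g();print(s['ft_force'],s['moment'])"
```

```text
time_s: 6.7
eef_pos: [0.4955, -0.2084, 0.155]
tool_rot: [-0.604, -3.082, -0.0]
ft_force: [-1.0, 0.7, -0.2]
gripper_width: 0.0163
gripper_force: 58.7
[-0.96371098  0.66825092 -0.18001316] [-0.03149894  0.00187992  0.04104823]
```

```bash
python3 -m pendant '[0,0,3,0,0,0,3,0,0,0,2,0,0,0,2,0,0,0,0,0,0,0,0,0]'; python3 -c "
from workcell import get_state as g
s=g();print(s['ft_force'],s['moment'])"
```

```text
time_s: 7.2
eef_pos: [0.4956, -0.2084, 0.145]
tool_rot: [-0.604, -3.083, -0.0]
ft_force: [0.2, -0.4, -0.2]
gripper_width: 0.0163
gripper_force: 58.7
[ 0.23099452 -0.40302213 -0.1797167 ] [-0.00245734  0.04598679 -0.03737432]
```

```bash
python3 -m pendant '[0,0,0,0,0,0,3,0,0,0,3,0,0,0,2,0,0,0,0,0,0,0,0,0]' 0 90;  python3 -m pendant '[0,0,2,0,0,0,2,0,0,0,1,0,0,0,0,0,0,0,0,0]'
```

```text
time_s: 7.7
eef_pos: [0.4961, -0.2087, 0.1377]
tool_rot: [0.604, 3.082, -0.0]
ft_force: [0.4, -0.6, 2.6]
gripper_width: 0.0154
gripper_force: 88.0
time_s: 8.12
eef_pos: [0.4962, -0.2087, 0.1327]
tool_rot: [0.604, 3.082, -0.0]
ft_force: [0.2, 0.6, 5.6]
gripper_width: 0.0154
gripper_force: 88.2
```

```bash
python3 -m pendant '[0,0,1.5,0,0,0,1.5,0,0,0,1,0,0,0,0,0,0,0,0,0]'; for i in 1; do python3 -m pendant '[0,0,0.7,0,0,0,0,0,0,0,0,0]'; done; python3 -m pendant '[0,0,0.5,0,0,0,0,0,0,0,0,0]'
```

```text
time_s: 8.53
eef_pos: [0.4964, -0.2088, 0.1291]
tool_rot: [0.604, 3.081, -0.001]
ft_force: [0.1, -0.7, 7.0]
gripper_width: 0.0154
gripper_force: 88.3
time_s: 8.78
eef_pos: [0.4964, -0.2088, 0.1285]
tool_rot: [0.604, 3.081, -0.001]
ft_force: [-0.4, 0.9, 7.2]
gripper_width: 0.0157
gripper_force: 88.3
time_s: 9.03
eef_pos: [0.4965, -0.2088, 0.128]
tool_rot: [0.603, 3.081, -0.001]
ft_force: [-0.3, -0.0, 7.1]
gripper_width: 0.0154
gripper_force: 88.4
```

```bash
python3 -m pendant '[0,0,0.5,0,0,0,0,0,0,0,0,0]'; python3 -m pendant '[0,0,0.4,0,0,0,0,0,0,0,0,0]';python3 -m pendant '[0,0,0.4,0,0,0,0,0,0,0,0,0]'
```

```text
time_s: 9.28
eef_pos: [0.4965, -0.2089, 0.1276]
tool_rot: [0.604, 3.081, -0.001]
ft_force: [-1.1, 0.7, 7.4]
gripper_width: 0.0153
gripper_force: 88.4
time_s: 9.53
eef_pos: [0.4965, -0.2088, 0.1272]
tool_rot: [0.604, 3.081, -0.001]
ft_force: [-0.4, 0.4, 7.0]
gripper_width: 0.0151
gripper_force: 88.4
time_s: 9.78
eef_pos: [0.4967, -0.2089, 0.1271]
tool_rot: [0.603, 3.081, -0.001]
ft_force: [-0.2, -0.2, 8.7]
gripper_width: 0.0151
gripper_force: 88.6
```

```bash
python3 -m pendant '[0,0,0.4,0,0,0,0,0,0,0,0,0]'; python3 -m pendant '[0,0,0.4,0,0,0,0,0,0,0,0,0]'
```

```text
time_s: 10.03
eef_pos: [0.4968, -0.209, 0.1271]
tool_rot: [0.603, 3.081, -0.001]
ft_force: [-0.9, 0.4, 10.3]
gripper_width: 0.0154
gripper_force: 88.8
time_s: 10.28
eef_pos: [0.4971, -0.2091, 0.1271]
tool_rot: [0.603, 3.08, -0.001]
ft_force: [-1.4, 0.4, 10.8]
gripper_width: 0.0156
gripper_force: 89.0
```

```bash
python3 -m pendant '[0,0,0.4,0,0,0,0,0,0,0,0,0]'
```

```text
time_s: 10.53
eef_pos: [0.4973, -0.2092, 0.1271]
tool_rot: [0.603, 3.08, -0.001]
ft_force: [-2.7, 1.3, 13.5]
gripper_width: 0.0154
gripper_force: 89.2
```

The TCP has stopped at 0.1271, which matches the hard-stop height, while the force keeps rising. One more small push, then I'll let it settle.

```bash
python3 -m pendant '[0,0,0.4,0,0,0,0,0,0,0,0,0,0,0,0,0,0,0,0,0,0,0,0,0,0,0,0,0,0,0,0,0]'; python3 -m pendant '[0,0,0,0,0,0,0,0,0,0,0,0,0,0,0,0,0,0,0,0,0,0,0,0,0,0,0,0,0,0,0,0]'
python3 - <<'E'
from h import *
def cr(n,x0,y0):
    im,_=get_image(n); return cv2.resize(im[y0:y0+60,x0:x0+80,::-1],(400,300),interpolation=cv2.INTER_CUBIC)
cv2.imwrite('pics/c5.png',np.hstack([cr('scene',170,150),cr('side',262,120)]))
print(get_state()['ft_force'])
E
```

```text
time_s: 11.2
eef_pos: [0.4974, -0.2093, 0.127]
tool_rot: [0.603, 3.079, -0.001]
ft_force: [-1.6, 1.0, 15.3]
gripper_width: 0.0154
gripper_force: 89.4
time_s: 11.87
eef_pos: [0.4974, -0.2093, 0.127]
tool_rot: [0.603, 3.079, -0.001]
ft_force: [-2.5, 1.0, 15.1]
gripper_width: 0.0153
gripper_force: 89.4
[-1.57577223  1.18278261 14.77692508]
```

View pics/c5.png

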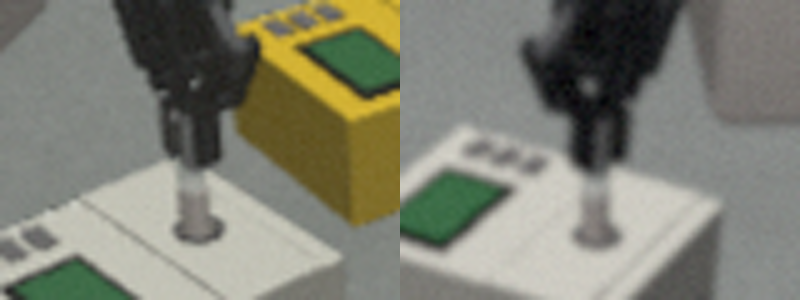

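The tube stands upright in the well at crop (198,228) and (597,236), gripped, with a steady force of about 15 N (spring about 8.5 N plus about 6.5 N on the stop). I'll hand it in.

```bash
python3 -c "
from workcell import hand_in;print(hand_in())"
```

```text
the job is handed in; nothing more can be done
None
```

I handed the job in with the long tube standing in the white reader's well, foot on the hard stop, still gripped and pressed down at a steady 15 N or so (about 6.5 N of it on the stop by my estimate); `hand_in()` gave no verdict.

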